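# Feed one jack pad and nudge it onto the green marker

### The job

Press the red plunger of the pad feeder all the way down once so that a single jack pad comes out, and let the plunger spring back up. Then nudge that pad along the bench with the fingertips until it lies flat and wholly on the green marker. Do not lift the pad, leave the other pads in the feeder, and do not disturb the spray can, the jar or the socket.

Things in the scene. Friction and masses are not known exactly. Their poses are not given: they have to be found in the camera images.
- dispenser: pad feeder fixed to the bench: grey square tube (55 mm square, 47 mm tall, open top) with three stacked pads; behind it (own +x) a blue housing 72 mm tall, own x 28 to 114, y -30 to 30 mm, plunger on top, 4 mm high feet out to y = +-47 mm. Origin: on the bench under the tube axis. Pads leave by the mouth in the tube's front (own x = -27.5 mm) towards own -x, flat on the bench.
- plunger_top (a point): centre of the flat top of the red plunger knob, 42 mm diameter, 71 mm behind the tube axis (feeder's own +x), 120 mm above the bench when up. It is pressed straight down.
- plunger (a joint): plunger travel in m: 0 up (rest), 0.025 fully down at a hard stop. A spring returns it: about 7 N at the top, 12 N at the bottom; pressing takes up to 17 N. It drives a hidden slide (3 times the travel) that pushes the lowest pad out; on release the slide returns and the next pad drops, so a second press would eject a second pad.
- outlet (a point): point on the bench 73.5 mm in front of the tube axis (feeder's own -x): the centre of the ejected pad after a full slow press, a gap of 24 mm from the tube's front; a fast press may throw it a little farther.
- pad_0: round jack pad, aluminium rim with an orange face and black centre, 44 mm diameter, 14 mm thick, about 60 g, loose. Origin: centre of its underside (so z is 0 when it lies on the bench), z up. The lowest of the stack, the one that will come out. It slides on the bench.
- pad_1: round jack pad, aluminium rim with an orange face and black centre, 44 mm diameter, 14 mm thick, about 60 g, loose. Origin: centre of its underside (so z is 0 when it lies on the bench), z up. The middle one of the stack, underside 14 mm up at the start; sinks to the bench, inside the tube, after the press. Stays in the feeder.
- pad_2: round jack pad, aluminium rim with an orange face and black centre, 44 mm diameter, 14 mm thick, about 60 g, loose. Origin: centre of its underside (so z is 0 when it lies on the bench), z up. The top one of the stack, underside 28 mm up at the start. Stays in the feeder.
- green_spot: green round vinyl marker stuck on the bench, 110 mm diameter, with no thickness to the touch. Origin at its centre. Lies left or right of the feeder's outlet.
- red_spot: red round vinyl marker, 110 mm diameter, on the other side. Not used.
- spray_can: upright yellow spray can, 54 mm diameter, 160 mm tall, loose. Origin: centre of its underside. Leave alone.
- grease_jar: upright white jar with a blue label and black cap, 60 mm diameter, 75 mm tall, loose. Origin: centre of its underside. Leave alone.
- socket: upright steel wrench socket, 30 mm diameter, 38 mm tall, loose, on the robot's side of the work. Origin: centre of its underside. Leave alone.

How it is judged:
On the way, in this order (a step that is already met when the one before it is completed fails the run):
1. the plunger is pressed down (at least 20 of its 25 mm) and the lowest pad is out in front of the feeder (value of joint plunger above 0.02 m and x of pad_0 in the frame of dispenser below -0.056 m).
2. the plunger is back up (value of joint plunger below 0.004 m), for 0.1 s.
3. the pad lies wholly on the green marker (horizontal distance between pad_0 and green_spot below 0.036 m and height (world z) of pad_0 below 0.004 m), for 0.2 s.
At the end, for the whole second after the job is handed in: the ejected pad lies flat and at rest with its centre within 36 mm of the centre of the green marker, the plunger is back up (within 4 mm), the other two pads are still in the feeder's tube (within 14 mm of its axis), and the spray can, jar and socket stand upright within 20 mm of where they were (all of step 3 and angle between pad_0's own z axis and vertical below 0.1 rad and linear speed of pad_0 below 0.01 m/s and value of joint plunger below 0.004 m and horizontal distance between each of pad_1, pad_2 and dispenser below 0.014 m and distance of each of spray_can, grease_jar, socket from where it was at the start of the episode below 0.02 m and angle between each of spray_can, grease_jar, socket's own z axis and vertical below 0.2 rad); the robot touches nothing.
It fails at once if the pad was lifted off the bench (more than 12 mm) instead of being nudged (height (world z) of pad_0 above 0.012 m).
It fails at once if a second pad was fed out or taken from the feeder (horizontal distance between any of pad_1, pad_2 and dispenser above 0.014 m or height (world z) of any of pad_2, pad_1 above 0.045 m).
It fails at once if the spray can, the jar or the socket was pushed away (more than 20 mm) or knocked over (distance of any of spray_can, grease_jar, socket from where it was at the start of the episode above 0.02 m or angle between any of spray_can, grease_jar, socket's own z axis and vertical above 0.4 rad).
It also fails if it takes over 69 s, if anything falls off the work surface, if the arm or the gripper's body presses on something with over 40 N, if the wrist force passes 120 N, or if a joint passes its speed limit or range.

### The arm

A 6-joint arm with a two-finger parallel gripper is mounted at the origin on the work surface. World frame = base frame: x ahead of the robot, y to its left, z up, the work surface at z = 0. Lengths are in m, angles in rad, forces in N, time in s.
With the tool pointing down it reaches from about 0.4 to 0.825 m from the base axis. Payload 7 kg.
Tool frame: the origin (TCP) lies on the centre line of the jaws, within the pads' length; the fingertips stand 8 mm ahead of it and the grasp point (between the pads) lies 11 mm behind it; z points along the fingers, y is the line along which they close (so a half turn about z gives the same grasp; the last joint's range is limited). The gripper opens to 85 mm and grips with 20 to 120 N. Pads are 22 mm wide; open, the fingers measure 114 mm over their backs; the gripper's body (76 mm by 85 mm) begins 54 mm behind the grasp point. The pads swing forward as they close: fully open they stand 13 mm farther back than shut.
Start: joints at [-0.841, 0.359, 0.012, 0, -1.224, -0.288], TCP at [0.289, -0.61, 0.239] pointing down, gripper open.
Joint ranges: [-3.07, 3.07], [-1.43, 2.12], [-1.02, 1.25], [-3.03, 1.67], [-3.05, -0], [-3.03, 3.03]. Speed limits (rad/s): [2.39, 2.39, 3.01, 3.14, 3.14, 3.14].

### API

Orientations are given as a rotation vector (axis times angle).
In Python, from rig import readout, optics, workorder, spotter gives the robot as it stands.
- The arm moves only by the shell command python3 -m creep 'ROWS' [FORCE]. ROWS is text: rows parted by semicolons, each of 7 numbers parted by spaces: the shift along the world's x, y, z in mm, then the turn, a rotation vector about the world's x, y, z in degrees, then the opening, from -1 (shut) to 1 (fully open). A call has 1 to 12 rows; each row is the pose to reach, as a shift and turn from the pose commanded when the call began; what a row does not reach only later rows make up. A row lasts 1/12 s, in which the tool goes at most 41.7 mm and 7.16 degrees, less where a joint would pass 70% of its speed; a pose out of reach is approached as far as the arm can. A call with a gripper value outside its range is refused whole. The fingers move at their own pace and stop on an object; FORCE is the grip in N (left out, the last holds). Time passes only in rows, so rows that repeat a pose let the fingers close. It gives the time, the measured TCP pose, the force, the opening and the grip force at its end, in the units of the state.
- readout.get_obs(): the state, without advancing time (a new reading comes with each control period).
- optics.snapshot(name): name is "scene" or "top"; returns a dict with "pixels" (480x640x3 uint8, red, green, blue), "vfov" (degrees; the focal length in pixels is half the picture's height over the tangent of half this angle, whatever the lens; pixels are square), "cx", "cy" (the principal point, pixels), "k1" (the pictures are not rectified: a ray, as slopes to the right and down, at radius r is drawn at 1 + k1 r^2 times it, then the intrinsics apply), "cam_to_world" (4x4, takes a point from camera to world coordinates). Camera axes: x right, y up, looking along -z (the intrinsics and any distortion apply to the point x, -y, -z); pixel columns grow to the right and rows downward; lengths in m; the calibration is good to about 2 mm. A picture is of the moment at which its call begins. There is no depth.
- workorder.sign_off(): hands the job in; it is judged then, once.
Trained networks look in a picture, given as the dict that the camera call returned (one of the last four; its "shot" number tells which), for a name from the list of things; names that differ only in an ending like _2 or _b are one class to them, and where a whole thing is asked for, a point or a joint stands for the part that bears it (a point fixed in the world has none). Each returns a list of dicts, best first, with "conf" (0 to 1); they miss things now and then, are a little off and sometimes report something else, mostly with a low value. They report only what shows in the picture. A call takes as long as a camera call.
- spotter.look_for(picture, query): "location" ([column, row] in pixels, amid what is visible of it).
The state is a dict: "time_s": time; "qpos": joint angles; "dq": joint speeds; "joint_torque": joint torques, N m; "eef_pos": TCP position; "tool_rot": TCP orientation; "ft_force": force on the tool from outside, world axes, zero at the start; "torque": the same for the moment, N m; "opening": opening from 0.0 (shut) to 1.0 (fully open); "grasp_force": force on a finger pad.
Only numpy, scipy, OpenCV 4.12 (cv2) and the standard library are available. Lean on these libraries where they do the work, as an engineer would, in place of code of your own. Each camera call takes 0.05 s, during which the arm holds its last target. There are 200 camera calls.

## Working session

There is one attempt and no reset: what is moved stays moved. The work goes in short steps, Python scripts to look and compute and a shell command to move; the robot and the scene stay as the last step left them, time stands still between calls to the robot, and variables do not carry over. Pictures are saved under pics/ and viewed, at most 10 in all, crops included, and the job is handed in when it is done.

```bash
mkdir -p pics; cat > h.py <<'E'
import numpy as np, cv2
from rig import readout, optics, workorder, spotter
def ray(p,uv):
    f=240/np.tan(np.radians(p["vfov"])/2)
    K=np.array([[f,0,p["cx"]],[0,f,p["cy"]],[0,0,1]])
    # undistort: d = s(1+k1 s^2)
    d=np.array([(uv[0]-p["cx"])/f,(uv[1]-p["cy"])/f]); s=d.copy()
    for _ in range(50): s=d/(1+p["k1"]*(s@s))
    T=np.array(p["cam_to_world"]); return T[:3,3],T[:3,:3]@np.array([s[0],-s[1],-1])
def at(p,uv,z):
    o,v=ray(p,np.array(uv,float)); return o+v*(z-o[2])/v[2]
def proj(p,X):
    f=240/np.tan(np.radians(p["vfov"])/2); T=np.array(p["cam_to_world"])
    c=T[:3,:3].T@(np.array(X)-T[:3,3]); s=np.array([c[0],-c[1]])/-c[2]
    return s*(1+p["k1"]*(s@s))*f+[p["cx"],p["cy"]]
def save(p,n): cv2.imwrite(f"pics/{n}.png",p["pixels"][:,:,::-1])
E
python3 - <<'E'
from h import *
Z=dict(dispenser=.04,plunger_top=.12,pad_0=.042,green_spot=0,red_spot=0,spray_can=.08,grease_jar=.04,socket=.02)
ps=[]
for n in("top","scene"):
    p=optics.snapshot(n); save(p,n+"0"); print(n,np.round(p["cam_to_world"],3).tolist())
    for k,z in Z.items():
        for r in spotter.look_for(p,k)[:2]: print(k,np.round(r["location"]),round(r["conf"],2),np.round(at(p,r["location"],z),3))
E
```

```text
top [[0.012, 0.991, -0.136, 0.391], [-1.0, 0.015, 0.021, 0.018], [0.023, 0.136, 0.991, 1.053], [0.0, 0.0, 0.0, 1.0]]
dispenser [298. 178.] 0.81 [0.642 0.041 0.04 ]
plunger_top [296. 168.] 0.93 [0.64  0.043 0.12 ]
plunger_top [455. 152.] 0.17 [ 0.675 -0.23   0.12 ]
pad_0 [304. 215.] 0.89 [0.573 0.029 0.042]
green_spot [200. 269.] 0.95 [0.474 0.222 0.   ]
red_spot [428. 278.] 0.84 [ 0.464 -0.206  0.   ]
spray_can [453. 152.] 0.77 [ 0.686 -0.238  0.08 ]
grease_jar [189. 166.] 0.97 [0.663 0.244 0.04 ]
socket [307. 326.] 0.57 [0.373 0.021 0.02 ]
scene [[-0.545, -0.493, 0.678, 1.12], [0.838, -0.335, 0.43, 0.369], [0.015, 0.803, 0.596, 0.613], [0.0, 0.0, 0.0, 1.0]]
dispenser [308. 320.] 0.9 [0.636 0.051 0.04 ]
dispenser [155. 255.] 0.31 [ 0.654 -0.277  0.04 ]
plunger_top [302. 286.] 0.63 [0.649 0.049 0.12 ]
red_spot [251. 236.] 0.88 [ 0.463 -0.208  0.   ]
spray_can [154. 256.] 0.93 [ 0.688 -0.232  0.08 ]
spray_can [330. 289.] 0.22 [0.593 0.064 0.08 ]
grease_jar [414. 386.] 0.86 [0.661 0.245 0.04 ]
socket [373. 244.] 0.73 [0.371 0.03  0.02 ]
```

View pics/top0.png

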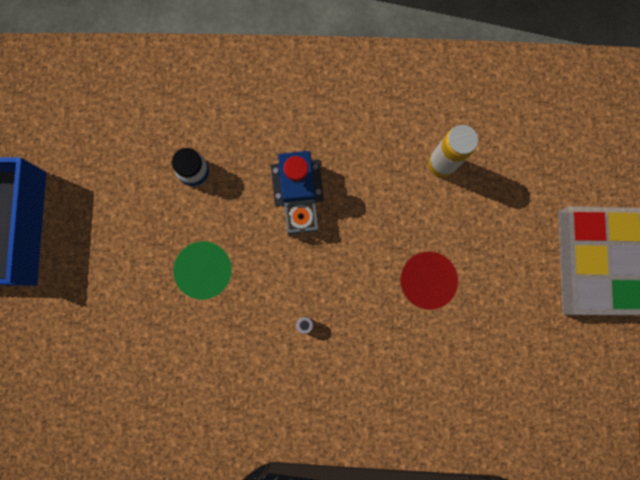

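View pics/scene0.png

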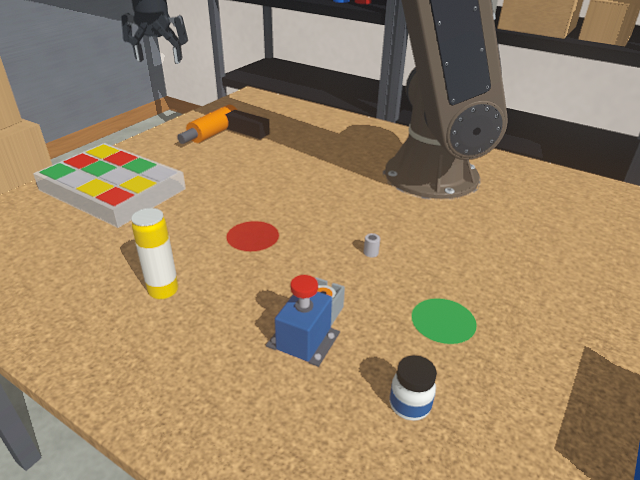

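Top view: the feeder's knob is at (296,168) and its tube at (302,217). The green spot (202,269) is to the left of the outlet, the jar is at (189,166) and the socket at (305,325). The spotter's positions match the picture, and the feeder is yawed about 12°.

```bash
python3 - <<'E'
from h import *
from scipy.spatial.transform import Rotation as R
s=readout.get_obs(); print(R.from_rotvec(s["tool_rot"]).as_matrix().round(3).tolist(), np.round(s["eef_pos"],4), s["ft_force"])
for n in("top","scene"):
    p=optics.snapshot(n); h=cv2.cvtColor(p["pixels"],cv2.COLOR_RGB2HSV)
    for lab,m,z in(("red",cv2.inRange(h,(0,180,90),(6,255,255))|cv2.inRange(h,(174,180,90),(180,255,255)),.12),("green",cv2.inRange(h,(50,120,50),(80,255,255)),0)):
        c,l,st,ce=cv2.connectedComponentsWithStats(m)
        for i in range(1,c):
            if st[i,4]>150: print(n,lab,st[i,4],ce[i].round(1),at(p,ce[i],z).round(4))
E
python3 -m creep '354 654 0 0 0 0 -1;354 654 0 0 0 0 -1;354 654 0 0 0 0 -1;354 654 0 0 0 0 -1;354 654 0 0 0 0 -1;354 654 0 0 0 0 -1;354 654 0 0 0 0 -1;354 654 0 0 0 0 -1;354 654 0 0 0 0 -1;354 654 0 0 0 0 -1;354 654 0 0 0 0 -1;354 654 0 0 0 0 -1' 40
```

```text
[[-0.904, -0.428, 0.0], [-0.428, 0.904, -0.0], [-0.0, -0.0, -1.0]] [ 0.2886 -0.6102  0.2393] [-0.43203544  0.11030025 -0.23512303]
top red 427 [295.1 167.7] [0.6406 0.0447 0.12  ]
top red 811 [589.6 226. ] [ 0.5482 -0.4635  0.12  ]
top red 2596 [428.9 280. ] [ 0.4524 -0.1816  0.12  ]
top green 2586 [202. 270.] [0.4734 0.2186 0.    ]
top green 756 [626.1 294.2] [ 0.4366 -0.5919  0.    ]
scene red 238 [119.6 157.8] [ 0.523  -0.5059  0.12  ]
scene red 252 [ 80.4 160.6] [ 0.578  -0.5631  0.12  ]
scene red 354 [114.2 195.8] [ 0.6335 -0.3883  0.12  ]
scene red 1185 [252.2 235.9] [ 0.5899 -0.0929  0.12  ]
scene red 492 [303.7 285.8] [0.6474 0.0505 0.12  ]
scene green 263 [138.8 165.2] [ 0.3777 -0.645   0.    ]
scene green 283 [ 98.5 167.9] [ 0.4457 -0.7178  0.    ]
scene green 286 [ 57.3 170.7] [ 0.5142 -0.7904  0.    ]
scene green 2202 [443.5 320.7] [0.4742 0.2221 0.    ]
time_s: 2.0
eef_pos: [0.5272, -0.1684, 0.2398]
tool_rot: [-0.688, 3.064, -0.0]
ft_force: [1.3, -0.9, -0.9]
opening: -0.003
grasp_force: 0.0
```

```bash
python3 -m creep '116 214 -60 0 0 0 -1;116 214 -60 0 0 0 -1;116 214 -60 0 0 0 -1;116 214 -60 0 0 0 -1;116 214 -60 0 0 0 -1;116 214 -60 0 0 0 -1;116 214 -80 0 0 0 -1;116 214 -80 0 0 0 -1;116 214 -80 0 0 0 -1;116 214 -80 0 0 0 -1'; python3 -c "
from h import *; s=readout.get_obs();print(s['eef_pos'],s['qpos'])"
```

```text
time_s: 2.83
eef_pos: [0.6427, 0.043, 0.1602]
tool_rot: [-0.688, 3.065, -0.001]
ft_force: [0.5, -0.0, 0.6]
opening: -0.001
grasp_force: 0.0
[0.64267403 0.04297163 0.16018286] [ 3.69400731e-01  3.65743953e-01 -1.66381259e-01  5.36447546e-04
 -1.03832179e+00 -1.49880207e+00]
```

```bash
python3 -m creep '0 2 -15 0 0 0 -1;0 2 -26 0 0 0 -1;0 2 -30 0 0 0 -1;0 2 -33 0 0 0 -1;0 2 -36 0 0 0 -1;0 2 -39 0 0 0 -1;0 2 -42 0 0 0 -1;0 2 -44 0 0 0 -1;0 2 -46 0 0 0 -1;0 2 -48 0 0 0 -1;0 2 -50 0 0 0 -1;0 2 -50 0 0 0 -1'
```

```text
time_s: 3.83
eef_pos: [0.642, 0.0445, 0.1113]
tool_rot: [0.688, -3.065, 0.001]
ft_force: [-6.2, -0.4, 10.7]
opening: -0.001
grasp_force: 5.3
```

```bash
python3 -m creep '0 0 -2 0 0 0 -1;0 0 -4 0 0 0 -1;0 0 -6 0 0 0 -1;0 0 -8 0 0 0 -1;0 0 -9 0 0 0 -1;0 0 -10 0 0 0 -1;0 0 -10 0 0 0 -1;0 0 -10 0 0 0 -1'; python3 - <<'E'
from h import *
p=optics.snapshot("top"); save(p,"top1")
for r in spotter.look_for(p,"pad_0"): print(r["location"],r["conf"],at(p,r["location"],.014).round(4))
E
```

```text
time_s: 4.5
eef_pos: [0.642, 0.0445, 0.103]
tool_rot: [-0.689, 3.065, -0.002]
ft_force: [-12.1, -0.3, 22.0]
opening: -0.0
grasp_force: 11.2
[306.4, 257.3] 0.93 [0.4986 0.0237 0.014 ]
[302.9, 215.0] 0.75 [0.5781 0.0315 0.014 ]
```

View pics/top1.png

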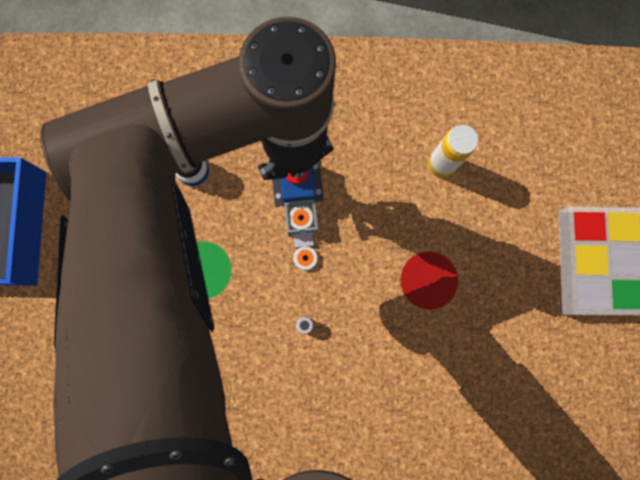

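The pad is out at (306,257), about (0.498, 0.023) m. The plunger is at its stop. I'll release it and move clear.

```bash
python3 -m creep '0 0 5 0 0 0 -1;0 0 12 0 0 0 -1;0 0 20 0 0 0 -1;0 0 30 0 0 0 -1;0 0 60 0 0 0 -1;0 0 80 0 0 0 -1;-40 -30 80 0 0 10 -1;-80 -55 80 0 0 17 -1;-110 -75 80 0 0 24 -1;-137 -88 80 0 0 31 -1;-137 -88 80 0 0 38 -1;-137 -88 80 0 0 45 -1' && python3 -m creep '0 0 0 0 0 7 -0.3;0 0 0 0 0 14 -0.3;0 0 0 0 0 21 -0.3;0 0 0 0 0 28 -0.3;0 0 0 0 0 28 -0.3;0 0 0 0 0 28 -0.3'; python3 - <<'E'
from h import *
from scipy.spatial.transform import Rotation as R
s=readout.get_obs(); print(R.from_rotvec(s["tool_rot"]).as_matrix().round(3).tolist(), np.round(s["eef_pos"],4))
p=optics.snapshot("top"); save(p,"top2")
for r in spotter.look_for(p,"pad_0"): print(r["location"],r["conf"],at(p,r["location"],.014).round(4))
for r in spotter.look_for(p,"plunger_top"): print(r["location"],r["conf"],at(p,r["location"],.12).round(4))
p=optics.snapshot("scene"); save(p,"scene2")
for r in spotter.look_for(p,"pad_0"): print(r["location"],r["conf"],at(p,r["location"],.014).round(4))
for r in spotter.look_for(p,"plunger_top"): print(r["location"],r["conf"],at(p,r["location"],.12).round(4))
E
```

```text
time_s: 5.6
eef_pos: [0.5042, -0.0437, 0.1808]
tool_rot: [-1.768, 2.594, -0.001]
ft_force: [0.1, 0.2, 0.7]
opening: 0.001
grasp_force: 0.0
time_s: 6.1
eef_pos: [0.5058, -0.0426, 0.1798]
tool_rot: [-2.335, 2.101, -0.001]
ft_force: [0.1, 0.2, 0.2]
opening: 0.352
grasp_force: 0.0
[[0.105, -0.994, 0.001], [-0.994, -0.105, 0.0], [-0.0, -0.001, -1.0]] [ 0.5058 -0.0426  0.1798]
[290.3, 162.2] 0.63 [0.6795 0.0571 0.014 ]
[293.2, 160.5] 0.53 [0.6532 0.0482 0.12  ]
[344.0, 281.9] 0.6 [0.4959 0.0367 0.014 ]
[332.9, 296.3] 0.45 [0.5405 0.0402 0.014 ]
[302.1, 285.8] 0.73 [0.6488 0.0485 0.12  ]
```

View pics/scene2.png

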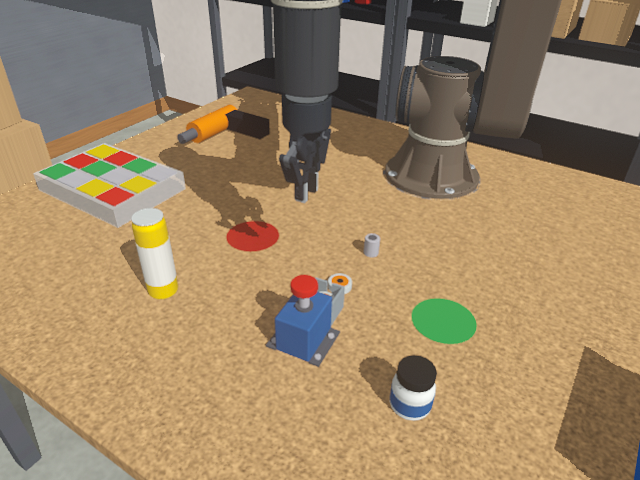

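The plunger is up and the pad lies at about (340,284) in front of the mouth. The gripper is clear, so I'll lower it on the pad's -y side.

```bash
python3 -m creep '0 0 -40 0 0 0 -0.3;0 0 -80 0 0 0 -0.3;0 0 -120 0 0 0 -0.3;0 0 -145 0 0 0 -0.3;0 0 -158 0 0 0 -0.3;0 0 -165 0 0 0 -0.3;0 0 -168 0 0 0 -0.3;0 0 -168 0 0 0 -0.3' && python3 -m creep '-1 8 0 0 0 0 -0.3;-2 16 0 0 0 0 -0.3;-3 24 0 0 0 0 -0.3;-4 32 0 0 0 0 -0.3;-5 38 0 0 0 0 -0.3;-5 44 0 0 0 0 -0.3;-6 50 0 0 0 0 -0.3;-7 56 0 0 0 0 -0.3;-8 62 0 0 0 0 -0.3;-8 68 0 0 0 0 -0.3;-9 74 0 0 0 0 -0.3;-10 80 0 0 0 0 -0.3'; python3 - <<'E'
from h import *
p=optics.snapshot("scene"); save(p,"scene3")
for r in spotter.look_for(p,"pad_0"): print(r["location"],r["conf"],at(p,r["location"],.014).round(4))
E
```

```text
time_s: 7.07
eef_pos: [0.5058, -0.0424, 0.0112]
tool_rot: [2.339, -2.096, -0.0]
ft_force: [0.8, -0.3, 0.9]
opening: 0.35
grasp_force: 0.0
time_s: 8.07
eef_pos: [0.4955, 0.0381, 0.0112]
tool_rot: [2.34, -2.096, -0.0]
ft_force: [0.3, -1.1, 0.1]
opening: 0.348
grasp_force: 0.4
```

View pics/scene3.png

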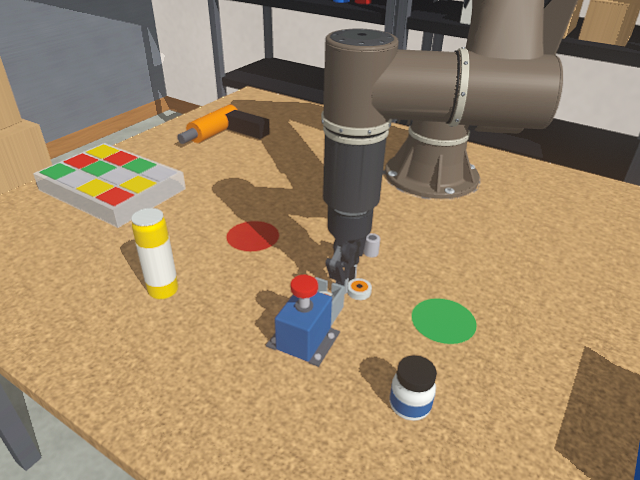

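The pad is cradled at about (360,289), just ahead of the fingers and moving towards the green spot. I'll keep pushing.

```bash
python3 -m creep '-1 8 0 0 0 0 -0.3;-2 16 0 0 0 0 -0.3;-3 24 0 0 0 0 -0.3;-4 32 0 0 0 0 -0.3;-5 40 0 0 0 0 -0.3;-6 48 0 0 0 0 -0.3;-7 56 0 0 0 0 -0.3;-8 64 0 0 0 0 -0.3;-9 72 0 0 0 0 -0.3;-10 80 0 0 0 0 -0.3;-11 88 0 0 0 0 -0.3;-12 96 0 0 0 0 -0.3' && python3 -m creep '-1 8 0 0 0 0 -0.3;-2 15 0 0 0 0 -0.3;-3 22 0 0 0 0 -0.3;-4 28 0 0 0 0 -0.3;-5 34 0 0 0 0 -0.3;-5 39 0 0 0 0 -0.3;-6 44 0 0 0 0 -0.3;-6 48 0 0 0 0 -0.3;-6 51 0 0 0 0 -0.3;-6 54 0 0 0 0 -0.3;-6 54 0 0 0 0 -0.3'; python3 - <<'E'
from h import *
p=optics.snapshot("scene"); save(p,"scene4")
for r in spotter.look_for(p,"pad_0"): print(r["location"],r["conf"],at(p,r["location"],.014).round(4))
E
```

```text
time_s: 9.17
eef_pos: [0.4835, 0.1344, 0.0113]
tool_rot: [2.34, -2.096, 0.0]
ft_force: [0.9, -0.1, 0.5]
opening: 0.35
grasp_force: 0.2
time_s: 10.08
eef_pos: [0.4777, 0.188, 0.0113]
tool_rot: [-2.34, 2.096, -0.0]
ft_force: [0.2, -0.0, 0.2]
opening: 0.352
grasp_force: 0.0
[441.5, 316.8] 0.96 [0.482  0.2191 0.014 ]
[308.9, 320.5] 0.4 [0.6138 0.0383 0.014 ]
```

View pics/scene4.png

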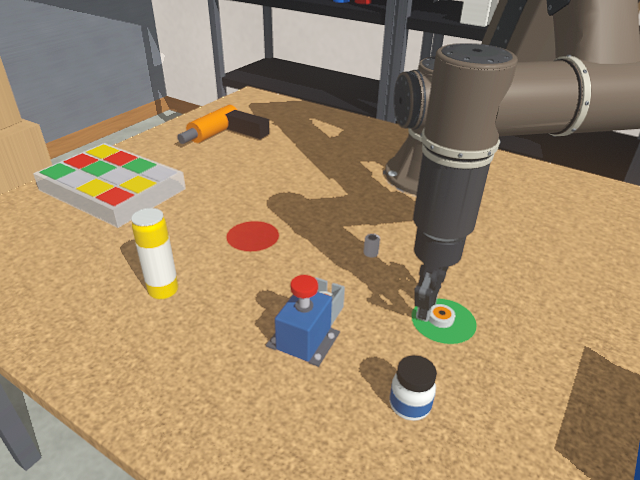

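The pad (442,317) is well inside the green disc (443,321), about 8 mm off centre. I'll back off along the push line and lift.

```bash
python3 -m creep '1 -10 0 0 0 0 -0.3;3 -25 0 0 0 0 -0.3;5 -40 0 0 0 0 -0.3;5 -50 20 0 0 0 -0.3;5 -50 60 0 0 0 -0.3;5 -50 100 0 0 0 -0.3;5 -50 140 0 0 0 -0.3;5 -50 160 0 0 0 -0.3;5 -50 160 0 0 0 -0.3;5 -50 160 0 0 0 -0.3;5 -50 160 0 0 0 -0.3'; python3 - <<'E'
from h import *
p=optics.snapshot("scene"); save(p,"scene5")
for k,z in dict(pad_0=.014,plunger_top=.12,spray_can=.08,grease_jar=.04,socket=.02).items():
    for r in spotter.look_for(p,k)[:1]: print(k,r["location"],r["conf"],at(p,r["location"],z).round(4))
E
```

```text
time_s: 11.1
eef_pos: [0.482, 0.1368, 0.1708]
tool_rot: [2.339, -2.097, -0.001]
ft_force: [-0.7, 0.4, -0.7]
opening: 0.35
grasp_force: 0.0
pad_0 [442.6, 317.5] 0.67 [0.4826 0.2213 0.014 ]
plunger_top [299.3, 287.2] 0.9 [0.6537 0.0468 0.12  ]
spray_can [154.6, 254.1] 0.89 [ 0.684 -0.235  0.08 ]
grease_jar [412.3, 384.7] 0.97 [0.6605 0.2424 0.04  ]
socket [371.1, 246.1] 0.7 [0.3779 0.0292 0.02  ]
```

View pics/scene5.png

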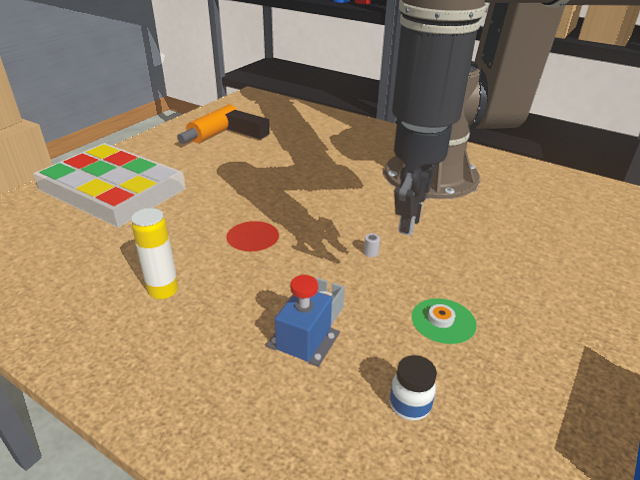

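The pad lies flat on the green marker at (442,317). The plunger is up, the other objects haven't moved and the arm is clear.

```bash
python3 -c "
from rig import workorder; print(workorder.sign_off())"
```

```text
the job is handed in; nothing more can be done
None
```

The job is handed in (no verdict was returned): one pad was fed out and nudged flat onto the green marker, about 8 mm off centre. In the last picture the plunger was back up and the spray can, jar and socket had not moved.

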